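# Draw the vial tray out of its dock with the hook

## Task

Take the stand-up hook by its black grip, drop its tip into the wire eye of the tray that holds the rack of vials, and drag that tray out of its dock as far as it goes. Leave the other tray in its dock and do not touch the vial tray with the gripper itself. Then unhook the tool and stand it upright on a free spot of the desk, out of the eye.

Things in the scene. Friction and masses are not known exactly. Their poses are not given: they have to be found in the camera images.
- draw_hook: Hook tool, 180 g, standing on a flat 62 x 46 x 6 mm steel foot. Upright black grip 40 mm (x) by 24 mm (y), 6 to 72 mm up; pinch it across y from above. An 8 mm steel arm, 54 mm up, runs from it along +x and at x = +90 mm bends straight down into an 8 mm thick tip that ends 10 mm above the foot's underside. Origin: underside of the foot, below the grip's middle; z up.
- vial_tray: Grey tray 140 (x) x 56 x 28 mm with a white rack of three capped vials (fixed in it, tops 59 mm above its underside), in an open aluminium dock (160 x 72 mm, rails 26 mm high) fixed to the desk. Origin: centre of the underside, 7 mm above the desk. Slides only along its own -x, out of the dock, to a stop 98 to 110 mm from its start; about 1.5 N of friction, stays where left.
- vial_eye (a point): Centre of the vial tray's eye: a level ring of 6 mm steel wire, 30 mm clear opening, 42 mm outside, in front of the tray's -x end, 98 mm along -x from the tray's origin and 30 mm above the desk. Same axes as the tray; moves with it.
- bottle_tray: The other tray: same shape, size, eye, dock, origin and axes, but with a brown dropper bottle (top 106 mm above the tray's underside), a white filter disc and a red stopper in it. It is to stay in. The docks stand side by side, about 10 cm apart, in either order.

How it is judged:
By the outcome, as a careful person would: the job done as asked, in the order asked, and still so for the second after the job is handed in, with the robot touching nothing.
It also fails if it takes over 53 s, if anything falls off the work surface, if the arm or the gripper's body presses on something with over 40 N, if the wrist force passes 120 N, or if a joint passes its speed limit or range.

## Robot

A 6-joint arm with a two-finger parallel gripper is mounted at the origin on a cart in front of the work surface, level with it; the furniture and walls round the work are solid. World frame = base frame: x ahead of the robot, y to its left, z up, the work surface at z = 0. Lengths are in m, angles in rad, forces in N, time in s.
With the tool pointing down it reaches from about 0.3 to 0.85 m from the base axis. Payload 5.4 kg.
Tool frame: the origin (TCP) lies midway between the tips of the shut fingers; the grasp point (between the pads) lies 19 mm behind it (env.hold_point_z is the distance from the TCP to the grasp point, in m); z points along the fingers, y is the line along which they close (so a half turn about z gives the same grasp; the last joint's range is limited). The gripper opens to 85 mm and grips with 20 to 120 N. Pads are 22 mm wide; open, the fingers measure 114 mm over their backs; the gripper's body (76 mm by 85 mm) begins 54 mm behind the grasp point. The pads swing forward as they close: fully open they stand 13 mm farther back than shut.
Start: joints at [-0.21, 0.158, 1.597, -0, 1.386, -0.21], TCP at [0.575, -0, 0.231] pointing down, gripper open.
Joint ranges: [-2.91, 2.91], [-0.94, 2.29], [0.18, 2.7], [-1.29, 4.43], [0.17, 2.64], [-3, 3]. Speed limits (rad/s): [2.57, 2.57, 3.14, 3.14, 3.14, 3.14].

## Interface

Orientations are given as a 3x3 rotation matrix whose columns are the frame's x, y, z axes.
In Python, from station import sensors, optics, env gives the robot as it stands.
- The arm moves only by the tool step_arm, never from a script. Its argument "motion" is a list of rows, each an object of numbers: "tx", "ty", "tz": the shift along the tool's x, y, z in cm; "spin": the turn about the tool's z in rad. In form: [{"tx": .., "ty": .., "tz": .., "spin": ..}, ...]. A call has 1 to 5 rows; each row is the pose to reach, as a shift and turn from the pose commanded when the call began, along the tool's axes at that moment; what a row does not reach only later rows make up. A row lasts 1/10 s, in which the tool goes at most 50 mm and 8.59 degrees, less where a joint would pass 70% of its speed; a pose out of reach is approached as far as the arm can. A call with a gripper value outside its range is refused whole. "fingers" is the finger opening in cm, from 0 to 8.54, set as the call begins (left out, the last holds). The fingers move at their own pace and stop on an object; "newtons" is the grip in N (left out, the last holds). Time passes only in rows, so rows that repeat a pose let the fingers close. It gives the time, the measured TCP pose, the force, the opening and the grip force at its end, in the units of the state.
- sensors.observe(): the state, without advancing time (a new reading comes with each control period).
- optics.snapshot(name): name is "scene" or "side" or "wrist"; returns the picture (400x640x3 uint8, red, green, blue); there is no depth.
- optics.camera_model(name): a dict with "mtx" (3x3 intrinsics, pixels), "distortion" ([k1, k2, p1, p2, k3] as OpenCV has them; the pictures are not rectified), "xyz" and "attitude" of the camera in the world. Camera axes: x right, y up, looking along -z (the intrinsics and any distortion apply to the point x, -y, -z); pixel columns grow to the right and rows downward; lengths in m; the calibration is good to about 2 mm. A picture is of the moment at which its call begins: read the wrist's pose just before it. camera_model takes no time and is no camera call; for the wrist camera it gives the pose at the moment of the call.
- env.finish_job(): hands the job in; it is judged then, once.
The state is a dict: "time": time; "joint_pos": joint angles; "joint_vel": joint speeds; "joint_efforts": joint torques, N m; "position": TCP position; "eef_rot": TCP orientation; "force": force on the tool from outside, world axes, zero at the start; "ft_torque": the same for the moment, N m; "finger_gap": finger opening in m; "grasp_force": force on a finger pad.
Only numpy, scipy, OpenCV 4.12 (cv2) and the standard library are available. Lean on these libraries where they do the work, as an engineer would, in place of code of your own. Each camera call takes 0.05 s, during which the arm holds its last target. There are 200 camera calls.

## Working session

There is one attempt and no reset: what is moved stays moved. The work goes in short steps, Python scripts to look and compute and a tool call to move; the robot and the scene stay as the last step left them, time stands still between calls to the robot, and variables do not carry over. Pictures are saved under pics/ and viewed, at most 10 in all, crops included, and the job is handed in when it is done.

Besides the shell and the picture viewer there is one more tool, called after ">>>" as a command line: name --argument value ..., lists and objects as JSON in quotes. step_arm: Moves the arm, as the interface text tells. Its arguments: {"type":"object","properties":{"motion":{"type":"array","items":{"type":"object","properties":{"tx":{"type":"number"},"ty":{"type":"number"},"tz":{"type":"number"},"spin":{"type":"number"}}}},"fingers":{"type":"number"},"newtons":{"type":"number"}},"required":["motion"]}

```bash
mkdir -p pics
cat > h.py <<'E'
import numpy as np, cv2
from station import sensors, optics, env
def snap(cam,fn):
    m=optics.camera_model(cam); im=optics.snapshot(cam); cv2.imwrite('pics/'+fn,im[:,:,::-1]); return m
def ray(m,uv):
    K=np.array(m['mtx'],float);D=np.array(m['distortion'],float)
    p=cv2.undistortPoints(np.array(uv,float).reshape(-1,1,2),K,D).reshape(-1,2)
    d=np.c_[p[:,0],-p[:,1],-np.ones(len(p))]
    return np.array(m['xyz'],float), d@np.array(m['attitude'],float).reshape(3,3).T
def atz(m,uv,z):
    o,d=ray(m,uv); z=np.broadcast_to(z,len(d)); return o+d*((z-o[2])/d[:,2])[:,None]
def proj(m,P):
    P=(np.atleast_2d(P)-np.array(m['xyz']))@np.array(m['attitude']).reshape(3,3)
    q=P*[1,-1,-1]
    return cv2.projectPoints(q,np.zeros(3),np.zeros(3),np.array(m['mtx'],float),np.array(m['distortion'],float))[0].reshape(-1,2)
E
python3 - <<'E'
from h import *
import pickle
ms={c:snap(c,c+'1.png') for c in('scene','side','wrist')}
pickle.dump(ms,open('m1.pkl','wb'))
for c in ms: print(c,np.round(ms[c]['xyz'],3),np.round(ms[c]['attitude'],2).tolist())
s=sensors.observe();print(s['time'],np.round(s['eef_rot'],3).tolist())
E
```

```text
scene [-0.057  0.774  0.392] [[-0.75, 0.26, -0.61], [-0.66, -0.31, 0.68], [-0.02, 0.92, 0.4]]
side [ 0.525 -0.565  0.429] [[1.0, -0.01, 0.08], [0.08, 0.46, -0.89], [-0.02, 0.89, 0.46]]
wrist [0.575 0.07  0.374] [[1.0, -0.0, 0.0], [-0.0, 0.96, 0.28], [-0.0, -0.28, 0.96]]
0.15 [[0.0, 1.0, -0.001], [1.0, -0.0, 0.0], [0.0, -0.001, -1.0]]
```

View pics/scene1.png

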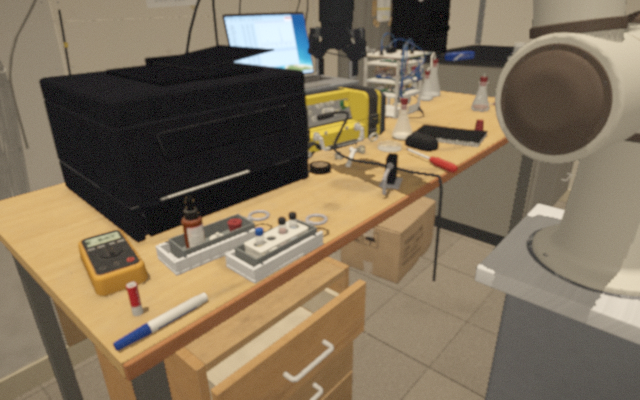

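View pics/wrist1.png

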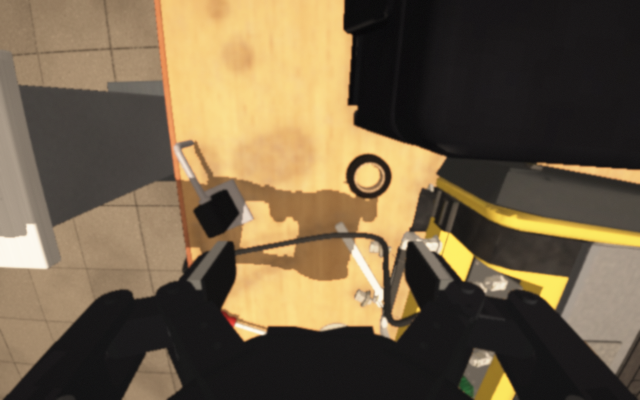

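The scene shows the vial tray (eye at ~(316,219), caps (259,232), (282,222), (293,216)) on the robot's side of the bottle tray (eye (259,216)). The wrist shows the hook's grip top at ~(217,213) and its bend at ~(182,148).

Run:
```python
from h import *
import pickle
ms=pickle.load(open('m1.pkl','rb'))
s=ms['scene'];w=ms['wrist']
print('eyes',atz(s,[(316,219),(259,216)],.03).round(3))
print('caps',atz(s,[(259,232),(282,222),(293,216)],.066).round(3))
g=atz(w,[(217,213)],.072)[0];b=atz(w,[(182,148)],.058)[0]
print('grip',g.round(3),'bend',b.round(3),np.linalg.norm((b-g)[:2]),np.arctan2(*(b-g)[[1,0]]))
print('desk corners w',atz(w,[(155,0),(190,240),(165,100)],0).round(3))
im=cv2.imread('pics/wrist1.png')[120:260,140:280];a=cv2.resize(im,(560,560),interpolation=cv2.INTER_CUBIC)
cv2.imwrite('pics/c1.png',a)
```

```text
eyes [[0.422 0.245 0.03 ]
 [0.512 0.305 0.03 ]]
caps [[0.413 0.389 0.066]
 [0.41  0.342 0.066]
 [0.411 0.314 0.066]]
grip [ 0.459 -0.039  0.072] bend [0.422 0.032 0.058] 0.0801514644594634 2.053517414756256
desk corners w [[ 0.381  0.199  0.   ]
 [ 0.388 -0.107  0.   ]
 [ 0.379  0.085  0.   ]]
```

View pics/c1.png

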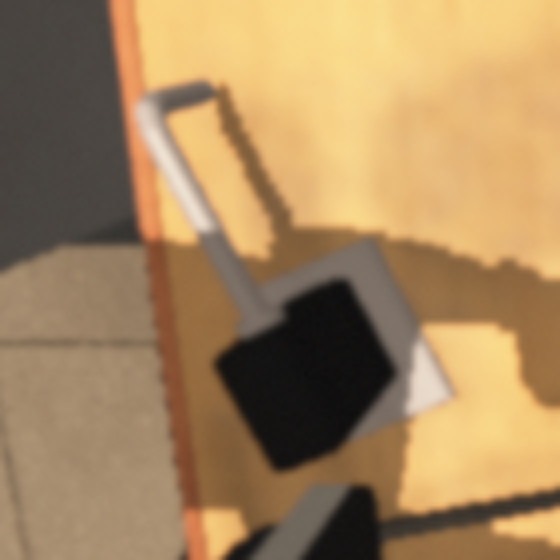

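View pics/side1.png

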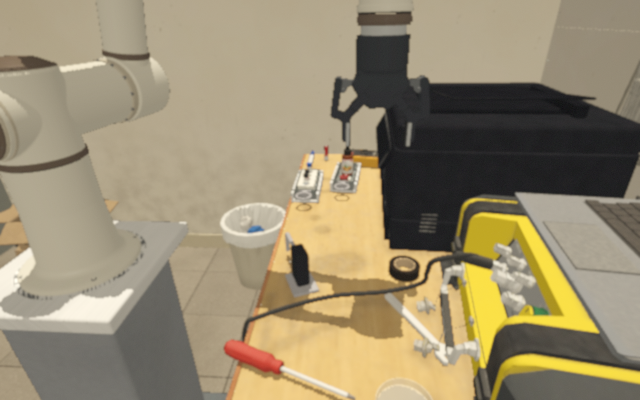

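Crop: the top face of the grip has its corners at (218,362), (285,468), (285,320), ~(350,426), so its centre is at full-frame (211,218.5). The bend is at ~(179,147), and the foot's far edge runs (375,240)-(455,395). The side view shows the path from hook to trays is free.

Run:
```python
from h import *
import pickle
from scipy.optimize import least_squares
ms=pickle.load(open('m1.pkl','rb'));w=ms['wrist'];s=ms['scene']
f=lambda u:(140+u[0]/4-.4,120+u[1]/4-.4)
L=np.array([[-.020,.012,.072],[-.020,-.012,.072],[.020,.012,.072],[.090,0,.054],[.031,-.023,.006],[-.031,-.023,.006]])
px=np.array([f(u) for u in[(218,362),(285,468),(285,320),(157,106),(375,240),(455,395)]])
L[:3]=[[.02,.012,.072],[-.02,.012,.072],[.02,-.012,.072]]
def P(x): c,q=np.cos(x[2]),np.sin(x[2]); return L@np.array([[c,q,0],[-q,c,0],[0,0,1]])+[x[0],x[1],0]
r=least_squares(lambda x:(proj(w,P(x))-px).ravel(),[.455,-.04,2.05])
print(r.x.round(4),np.round(r.fun.reshape(-1,2),1).tolist())
im=cv2.imread('pics/scene1.png')[170:290,140:340];cv2.imwrite('pics/c2.png',cv2.resize(im,(800,480),interpolation=cv2.INTER_CUBIC))
```

```text
[ 0.4511 -0.0491  1.9607] [[-0.9, -0.6], [-0.7, 3.3], [1.0, 2.2], [0.2, -0.6], [-0.0, -3.5], [0.6, -1.2]]
```

View pics/c2.png

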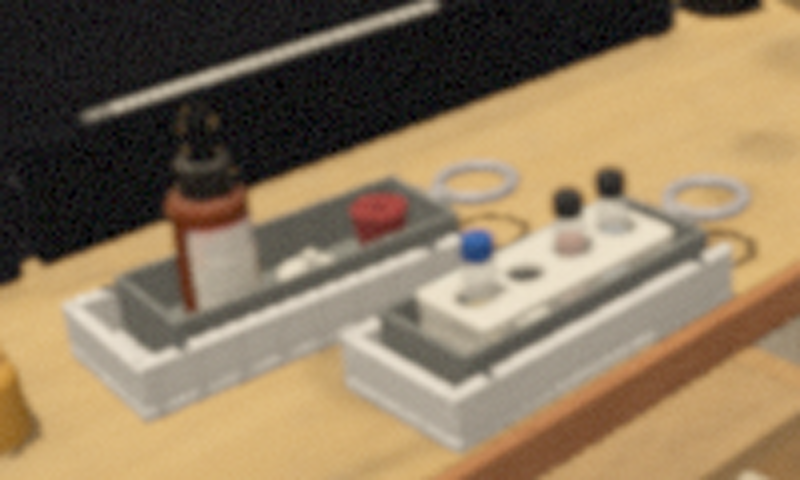

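The vial tray's eye is at about (316,219) full frame. The tray and dock run along the desk edge. Moving above the hook with the yaw aligned.

>>> step_arm --motion '[{"tx": -1, "ty": -2.5, "tz": 1, "spin": -0.1}, {"tx": -2.5, "ty": -6, "tz": 2, "spin": -0.2}, {"tx": -4, "ty": -10, "tz": 4, "spin": -0.3}, {"tx": -4.9, "ty": -12.4, "tz": 5, "spin": -0.4}, {"tx": -4.9, "ty": -12.4, "tz": 5, "spin": -0.4}]' --fingers 8.54

```text
time: 0.65
position: [0.4472, -0.0489, 0.1787]
eef_rot: [[-0.389, 0.921, -0.005], [0.921, 0.389, 0.002], [0.004, -0.004, -1.0]]
force: [0.1, 0.1, -0.0]
finger_gap: 0.0854
grasp_force: 0.0
```

>>> step_arm --motion '[{"tx": 0}, {"tx": 0}]'

```text
invalid input at $.motion[0]: expected keys tx, ty, tz, spin
```

Run:
```python
from h import *
import pickle
s=sensors.observe();m=snap('wrist','w2.png');pickle.dump((s,m),open('m2.pkl','wb'))
print(s['time'],s['position'].round(4) if hasattr(s['position'],'round') else s['position'],np.round(s['eef_rot'],3).tolist())
```

```text
0.65 [ 0.4472 -0.0489  0.1787] [[-0.389, 0.921, -0.005], [0.921, 0.389, 0.002], [0.004, -0.004, -1.0]]
```

View pics/w2.png

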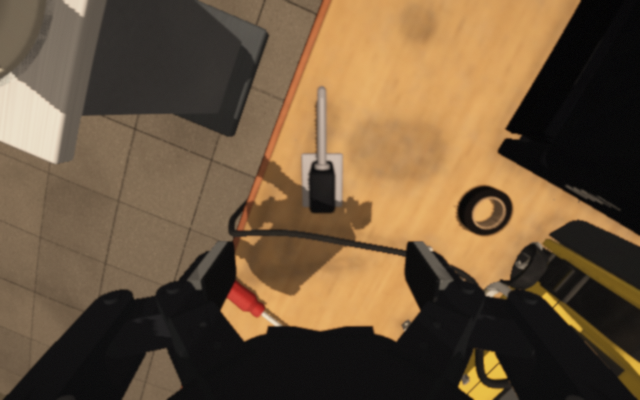

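The hook is upright and well aligned in the view: grip black region (310..334, 163..213), bend end at (321,88), foot front edge at row 153, columns 303..342.

Run:
```python
from h import *
import pickle
from scipy.optimize import least_squares
st,w=pickle.load(open('m2.pkl','rb'))
L=np.array([[.031,.023,.006],[.031,-.023,.006],[.094,0,.054],[-.020,.012,.072],[-.020,-.012,.072]])
px=np.array([(303,153.),(342,153),(321,87),(309.5,213),(334.5,212)])
def P(x): c,q=np.cos(x[2]),np.sin(x[2]); return L@np.array([[c,q,0],[-q,c,0],[0,0,1]])+[x[0],x[1],0]
r=least_squares(lambda x:(proj(w,P(x))-px).ravel(),[.455,-.04,2.],loss='soft_l1')
print(r.x.round(4),np.round(r.fun.reshape(-1,2),1).tolist())
R=np.array(st['eef_rot']);print('dtool',(R.T@(np.r_[r.x[:2],.03]-st['position'])*100).round(2),'yaw err',r.x[2]-np.arctan2(R[1,0],R[0,0]))
```

```text
[ 0.4495 -0.0509  1.9791] [[-2.4, -1.8], [0.6, -2.1], [0.1, -0.3], [-0.4, 2.9], [0.6, 3.8]]
dtool [-0.33  0.2  14.87] yaw err 0.00890688754383917
```

>>> step_arm --motion '[{"tx": -0.1, "ty": -0.1, "tz": 3, "spin": 0}, {"tx": -0.1, "ty": -0.1, "tz": 7, "spin": 0}, {"tx": -0.1, "ty": -0.1, "tz": 11, "spin": 0}, {"tx": -0.1, "ty": -0.1, "tz": 14, "spin": 0}, {"tx": -0.1, "ty": -0.1, "tz": 15.1, "spin": 0}]'

```text
time: 1.2
position: [0.4496, -0.0494, 0.0279]
eef_rot: [[-0.389, 0.921, -0.004], [0.921, 0.389, 0.002], [0.003, -0.003, -1.0]]
force: [0.5, 0.3, 0.9]
finger_gap: 0.0853
grasp_force: 0.0
```

>>> step_arm --motion '[{"tx": 0, "ty": 0, "tz": 0, "spin": 0}, {"tx": 0, "ty": 0, "tz": 0, "spin": 0}, {"tx": 0, "ty": 0, "tz": 0, "spin": 0}, {"tx": 0, "ty": 0, "tz": 0, "spin": 0}, {"tx": 0, "ty": 0, "tz": 0, "spin": 0}]' --fingers 0 --newtons 60

```text
time: 1.7
position: [0.4518, -0.0509, 0.0318]
eef_rot: [[-0.389, 0.921, 0.003], [0.921, 0.389, -0.001], [-0.002, 0.002, -1.0]]
force: [-0.7, -0.1, 5.2]
finger_gap: 0.0237
grasp_force: 59.9
```

>>> step_arm --motion '[{"tx": 0, "ty": 0, "tz": 0, "spin": 0}, {"tx": 0, "ty": 0, "tz": 0, "spin": 0}, {"tx": 0, "ty": 0, "tz": 0, "spin": 0}]'

```text
time: 2.0
position: [0.4518, -0.0509, 0.0318]
eef_rot: [[-0.389, 0.921, 0.003], [0.921, 0.389, -0.001], [-0.002, 0.002, -1.0]]
force: [-0.2, 0.6, 5.9]
finger_gap: 0.0235
grasp_force: 59.9
```

Gripped (gap 23.5 mm). Lift, then carry toward the vial eye.

>>> step_arm --motion '[{"tx": 0, "ty": 0, "tz": -2, "spin": 0}, {"tx": 0, "ty": 0, "tz": -5, "spin": 0}, {"tx": 2, "ty": 0.5, "tz": -6, "spin": 0.08}, {"tx": 5.5, "ty": 1.4, "tz": -6, "spin": 0.18}, {"tx": 9.5, "ty": 2.5, "tz": -6, "spin": 0.3}]'

```text
time: 2.5
position: [0.4368, 0.0473, 0.0912]
eef_rot: [[-0.093, 0.996, 0.002], [0.996, 0.093, -0.0], [-0.001, 0.002, -1.0]]
force: [1.1, 0.3, -3.0]
finger_gap: 0.0235
grasp_force: 59.4
```

Run:
```python
from h import *
import pickle
s=pickle.load(open('m1.pkl','rb'))['scene']
f=lambda u:(140+u[0]/4-.4,170+u[1]/4-.4)
for n,a,b,z in[('dock near top',(460,405),(733,250),.026),('dock far bottle',(145,365),(450,240),.026),('tray near rim',(470,372),(708,238),.035),('eyes',(706,197),(476,181),.03),('dock back',(350,345),(460,405),.026)]:
    p=atz(s,[f(a),f(b)],z);d=p[1]-p[0];print(n,p.round(3).tolist(),np.linalg.norm(d).round(3),np.arctan2(d[1],d[0]).round(3))
```

```text
dock near top [[0.383, 0.428, 0.026], [0.384, 0.27, 0.026]] 0.158 -1.569
dock far bottle [[0.5, 0.49, 0.026], [0.487, 0.344, 0.026]] 0.147 -1.662
tray near rim [[0.387, 0.419, 0.035], [0.388, 0.281, 0.035]] 0.138 -1.559
eyes [[0.422, 0.245, 0.03], [0.517, 0.302, 0.03]] 0.111 0.541
dock back [[0.45, 0.428, 0.026], [0.383, 0.428, 0.026]] 0.067 -3.137
```

>>> step_arm --motion '[{"tx": 3.5, "ty": -0.2, "tz": 0, "spin": 0.05}, {"tx": 7, "ty": -0.4, "tz": 0, "spin": 0.09}, {"tx": 9.5, "ty": -0.6, "tz": 0, "spin": 0.09}, {"tx": 10.1, "ty": -0.6, "tz": 0, "spin": 0.09}, {"tx": 10.1, "ty": -0.6, "tz": 0, "spin": 0.09}]'

```text
time: 3.0
position: [0.4202, 0.1472, 0.0903]
eef_rot: [[-0.012, 1.0, -0.0], [1.0, 0.012, -0.0], [-0.0, -0.0, -1.0]]
force: [0.2, -0.6, -1.5]
finger_gap: 0.0233
grasp_force: 59.4
```

Run:
```python
from h import *
import pickle
s=sensors.observe();m=snap('wrist','w3.png');pickle.dump((s,m),open('m3.pkl','wb'))
im=cv2.imread('pics/w3.png');cv2.imwrite('pics/w3b.png',cv2.resize(im[0:240,160:480],(800,600),interpolation=cv2.INTER_CUBIC))
```

```text
(no output)
```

View pics/w3b.png

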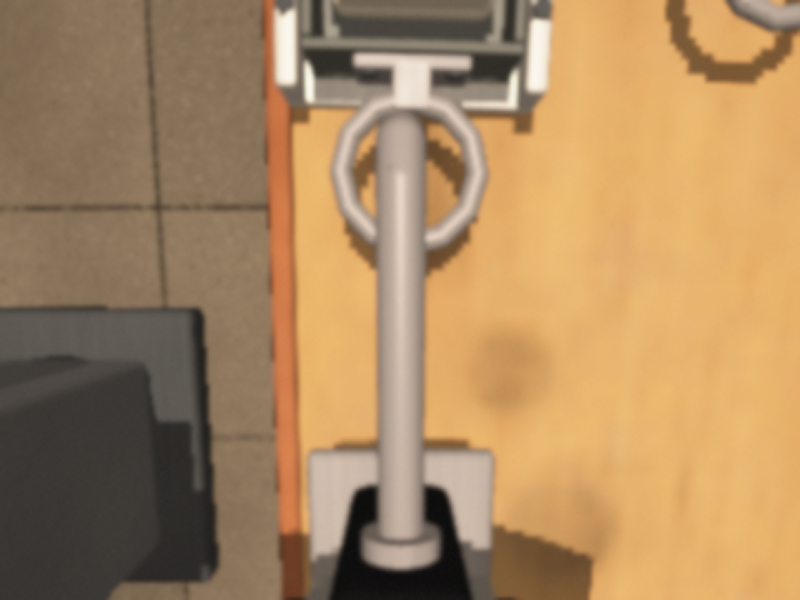

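The eye is at crop (410,170), i.e. full-frame (324,68). The hook's arm end is at crop (401,110), i.e. full-frame (320.5,44), and the arm is lined up with the tray.

Run:
```python
from h import *
import pickle
st,w=pickle.load(open('m3.pkl','rb'))
c=lambda u,v:(160+u/2.5-.3,v/2.5-.3)
e=atz(w,[c(410,170),c(410,95),c(410,248),c(333,170),c(487,170)],.03)
print('eye',e.round(4).tolist())
a=atz(w,[c(401,110),c(401,540)],.0585+.054);print('arm end, root',a.round(4).tolist())
tip=a[0]-[0,.004,0]; print('d',e[0]-tip, 'foot',atz(w,[c(310,455),c(494,455)],.0645).round(4).tolist())
print('traydir',atz(w,[c(410,95),c(410,170)],.03).round(4).tolist(), w['xyz'],st['position'])
```

```text
eye [[0.4217, 0.245, 0.03], [0.4214, 0.2633, 0.03], [0.422, 0.2252, 0.03], [0.4014, 0.2448, 0.03], [0.4419, 0.2453, 0.03]]
arm end, root [[0.4193, 0.2426, 0.1125], [0.4201, 0.1724, 0.1125]]
d [ 0.00237267  0.00644173 -0.0825    ] foot [[0.3981, 0.176, 0.0645], [0.4425, 0.1765, 0.0645]]
traydir [[0.4214, 0.2633, 0.03], [0.4217, 0.245, 0.03]] [0.41953933 0.21756932 0.23336444] [0.42016729 0.14715232 0.09026926]
```

>>> step_arm --motion '[{"tx": 0.7, "ty": 0.2, "tz": 0, "spin": 0}, {"tx": 0.7, "ty": 0.2, "tz": 1.5, "spin": 0}, {"tx": 0.7, "ty": 0.2, "tz": 3, "spin": 0}, {"tx": 0.7, "ty": 0.2, "tz": 4.5, "spin": 0}, {"tx": 0.7, "ty": 0.2, "tz": 5.3, "spin": 0}]'

```text
time: 3.55
position: [0.422, 0.1531, 0.0361]
eef_rot: [[-0.008, 1.0, -0.002], [1.0, 0.008, -0.0], [-0.0, -0.002, -1.0]]
force: [-0.2, -0.3, -2.4]
finger_gap: 0.0234
grasp_force: 59.4
```

>>> step_arm --motion '[{"tx": 0, "ty": 0, "tz": 0, "spin": 0}, {"tx": 0, "ty": 0, "tz": 0, "spin": 0}]'

```text
time: 3.75
position: [0.4229, 0.1536, 0.0377]
eef_rot: [[-0.009, 1.0, 0.001], [1.0, 0.009, 0.0], [0.0, 0.001, -1.0]]
force: [-0.8, 0.4, -0.9]
finger_gap: 0.0234
grasp_force: 59.4
```

Run:
```python
from h import *
snap('wrist','w4.png');snap('side','s4.png')
a=cv2.imread('pics/w4.png')[0:200,200:467];b=cv2.imread('pics/s4.png')[150:250,240:373]
cv2.imwrite('pics/c4.png',np.hstack([cv2.resize(x,(400,300),interpolation=cv2.INTER_CUBIC) for x in(a,b)]))
```

```text
(no output)
```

View pics/c4.png

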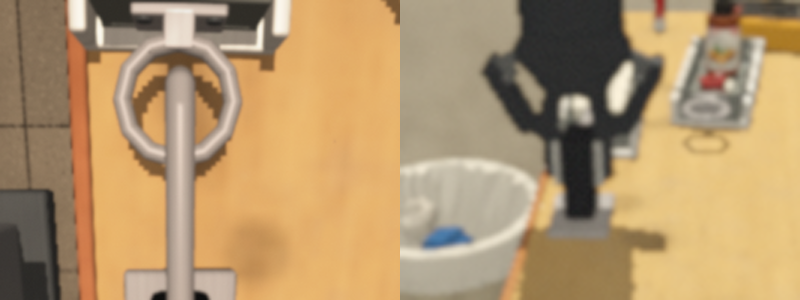

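The tip is inside the ring and nothing is loaded. Drag along -y.

>>> step_arm --motion '[{"tx": -1, "ty": 0, "tz": 0, "spin": 0}, {"tx": -2, "ty": 0, "tz": 0, "spin": 0}, {"tx": -3, "ty": 0, "tz": 0, "spin": 0}, {"tx": -4, "ty": 0, "tz": 0, "spin": 0}, {"tx": -5, "ty": 0, "tz": 0, "spin": 0}]'

```text
time: 4.35
position: [0.4227, 0.1029, 0.0373]
eef_rot: [[-0.01, 1.0, -0.0], [1.0, 0.01, 0.0], [0.0, -0.0, -1.0]]
force: [-1.5, 1.4, -1.1]
finger_gap: 0.0234
grasp_force: 59.6
```

>>> step_arm --motion '[{"tx": -1, "ty": 0, "tz": 0, "spin": 0}, {"tx": -2, "ty": 0, "tz": 0, "spin": 0}, {"tx": -3, "ty": 0, "tz": 0, "spin": 0}, {"tx": -4, "ty": 0, "tz": 0, "spin": 0}, {"tx": -4.5, "ty": 0, "tz": 0, "spin": 0}]'

```text
time: 4.85
position: [0.4232, 0.0578, 0.0372]
eef_rot: [[-0.009, 1.0, -0.0], [1.0, 0.009, -0.0], [-0.0, -0.0, -1.0]]
force: [-1.0, 3.3, -3.2]
finger_gap: 0.0231
grasp_force: 59.4
```

>>> step_arm --motion '[{"tx": -0.3, "ty": 0, "tz": 0, "spin": 0}, {"tx": -0.6, "ty": 0, "tz": 0, "spin": 0}, {"tx": -0.9, "ty": 0, "tz": 0, "spin": 0}]'

```text
time: 5.15
position: [0.4233, 0.0498, 0.0372]
eef_rot: [[-0.01, 1.0, -0.0], [1.0, 0.01, 0.0], [0.0, -0.0, -1.0]]
force: [-1.0, 1.0, -3.4]
finger_gap: 0.0235
grasp_force: 59.4
```

>>> step_arm --motion '[{"tx": -0.2, "ty": 0, "tz": 0, "spin": 0}, {"tx": -0.4, "ty": 0, "tz": 0, "spin": 0}, {"tx": -0.6, "ty": 0, "tz": 0, "spin": 0}]'

```text
time: 5.45
position: [0.4234, 0.0438, 0.0373]
eef_rot: [[-0.01, 1.0, -0.0], [1.0, 0.01, 0.0], [0.0, -0.0, -1.0]]
force: [-2.1, 1.0, -2.8]
finger_gap: 0.0233
grasp_force: 59.4
```

>>> step_arm --motion '[{"tx": -0.2, "ty": 0, "tz": 0, "spin": 0}, {"tx": -0.4, "ty": 0, "tz": 0, "spin": 0}]'

```text
time: 5.65
position: [0.4234, 0.0397, 0.0372]
eef_rot: [[-0.01, 1.0, -0.0], [1.0, 0.01, 0.0], [0.0, -0.0, -1.0]]
force: [-1.2, 2.1, -2.3]
finger_gap: 0.0234
grasp_force: 59.4
```

>>> step_arm --motion '[{"tx": -0.2, "ty": 0, "tz": 0, "spin": 0}, {"tx": -0.4, "ty": 0, "tz": 0, "spin": 0}]'

```text
time: 5.85
position: [0.4234, 0.0357, 0.0373]
eef_rot: [[-0.01, 1.0, -0.0], [1.0, 0.01, 0.0], [0.0, -0.0, -1.0]]
force: [-1.8, 2.1, -2.5]
finger_gap: 0.0236
grasp_force: 59.4
```

>>> step_arm --motion '[{"tx": -0.15, "ty": 0, "tz": 0, "spin": 0}, {"tx": -0.3, "ty": 0, "tz": 0, "spin": 0}]'

```text
time: 6.05
position: [0.4233, 0.034, 0.037]
eef_rot: [[-0.008, 1.0, -0.0], [1.0, 0.008, 0.003], [0.003, -0.0, -1.0]]
force: [0.1, 11.9, -3.7]
finger_gap: 0.0234
grasp_force: 59.1
```

Stop felt (12 N jump). Back the tip off to the middle of the ring, then lift.

>>> step_arm --motion '[{"tx": 0.4, "ty": 0, "tz": 0, "spin": 0}, {"tx": 0.9, "ty": 0, "tz": 0, "spin": 0}, {"tx": 1.1, "ty": 0, "tz": 0, "spin": 0}, {"tx": 1.1, "ty": 0, "tz": -0.5, "spin": 0}, {"tx": 1.1, "ty": 0, "tz": -1.2, "spin": 0}]'

```text
time: 6.55
position: [0.4234, 0.0438, 0.0496]
eef_rot: [[-0.01, 1.0, -0.0], [1.0, 0.01, -0.0], [-0.0, -0.0, -1.0]]
force: [1.0, -0.4, -2.1]
finger_gap: 0.0235
grasp_force: 59.4
```

>>> step_arm --motion '[{"tx": 0, "ty": 0, "tz": -1.5, "spin": 0}, {"tx": 0, "ty": 0, "tz": -3.3, "spin": 0}, {"tx": 0, "ty": 0, "tz": -5, "spin": 0}, {"tx": 0, "ty": 0, "tz": -5, "spin": 0}]'

```text
time: 6.95
position: [0.4259, 0.0433, 0.1022]
eef_rot: [[-0.01, 1.0, 0.006], [1.0, 0.01, -0.001], [-0.001, 0.006, -1.0]]
force: [1.0, -0.2, -1.4]
finger_gap: 0.0231
grasp_force: 59.6
```

Run:
```python
from h import *
snap('wrist','w5.png');snap('scene','s5.png');snap('side','d5.png')
a=cv2.imread('pics/w5.png')
b=cv2.imread('pics/s5.png')[140:290,200:400];c=cv2.imread('pics/d5.png')[150:300,220:420]
top=np.hstack([cv2.resize(x,(400,300),interpolation=cv2.INTER_CUBIC) for x in(b,c)])
cv2.imwrite('pics/c5.png',np.vstack([top,np.hstack([cv2.resize(a,(480,300)),np.zeros((300,320,3),np.uint8)])]))
```

```text
(no output)
```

View pics/c5.png

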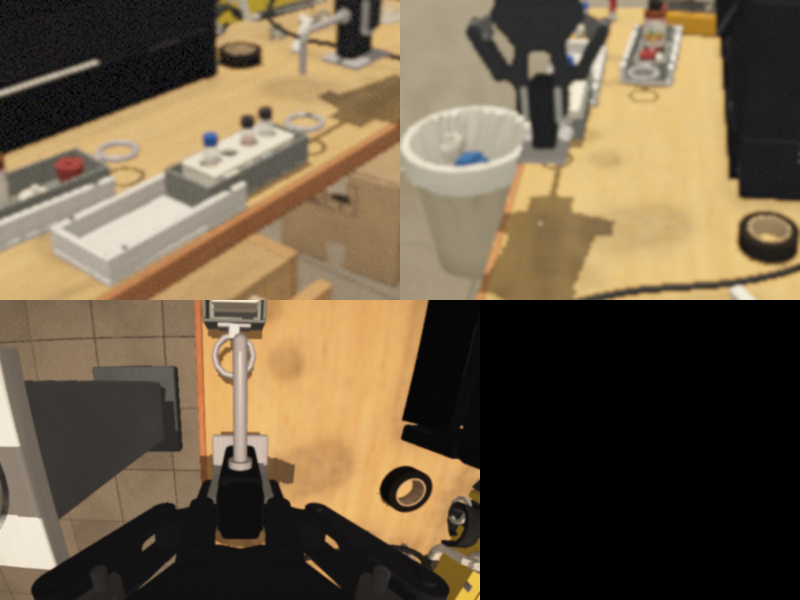

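The tray is fully out of its dock, the hook is clear of the ring and upright, and the bottle tray is undisturbed. Next, carry the hook back to the free spot where it stood.

>>> step_arm --motion '[{"tx": -2, "ty": 0.7, "tz": 0, "spin": -0.1}, {"tx": -5, "ty": 1.8, "tz": 0, "spin": -0.2}, {"tx": -8, "ty": 3, "tz": 1, "spin": -0.3}, {"tx": -9, "ty": 3.6, "tz": 3, "spin": -0.3}, {"tx": -9, "ty": 3.6, "tz": 5, "spin": -0.3}]'

```text
time: 7.6
position: [0.461, -0.0475, 0.0482]
eef_rot: [[-0.303, 0.953, 0.0], [0.953, 0.303, -0.0], [-0.001, 0.0, -1.0]]
force: [-0.6, -0.1, -2.8]
finger_gap: 0.0234
grasp_force: 59.5
```

>>> step_arm --motion '[{"tx": 0, "ty": 0, "tz": 0.6, "spin": 0}, {"tx": 0, "ty": 0, "tz": 1, "spin": 0}, {"tx": 0, "ty": 0, "tz": 1.2, "spin": 0}, {"tx": 0, "ty": 0, "tz": 1.2, "spin": 0}]'

```text
time: 8.0
position: [0.4606, -0.0456, 0.0377]
eef_rot: [[-0.306, 0.952, 0.001], [0.952, 0.306, -0.0], [-0.0, 0.001, -1.0]]
force: [0.1, 0.4, -2.0]
finger_gap: 0.0236
grasp_force: 59.3
```

>>> step_arm --motion '[{"tx": 0, "ty": 0, "tz": 0.2, "spin": 0}, {"tx": 0, "ty": 0, "tz": 0.4, "spin": 0}, {"tx": 0, "ty": 0, "tz": 0.5, "spin": 0}, {"tx": 0, "ty": 0, "tz": 0.5, "spin": 0}]'

```text
time: 8.4
position: [0.4603, -0.0458, 0.0323]
eef_rot: [[-0.305, 0.952, -0.0], [0.952, 0.305, 0.0], [0.0, -0.0, -1.0]]
force: [-0.1, 0.6, -1.8]
finger_gap: 0.0238
grasp_force: 59.3
```

>>> step_arm --motion '[{"tx": 0, "ty": 0, "tz": 0.1, "spin": 0}, {"tx": 0, "ty": 0, "tz": 0.1, "spin": 0}]'

```text
time: 8.6
position: [0.4605, -0.0458, 0.0318]
eef_rot: [[-0.305, 0.952, -0.0], [0.952, 0.305, 0.0], [0.0, -0.0, -1.0]]
force: [-2.7, 0.7, 4.6]
finger_gap: 0.0234
grasp_force: 60.1
```

>>> step_arm --motion '[{"tx": 0, "ty": 0, "tz": 0, "spin": 0}, {"tx": 0, "ty": 0, "tz": 0, "spin": 0}, {"tx": 0, "ty": 0, "tz": 0, "spin": 0}, {"tx": 0, "ty": 0, "tz": 0, "spin": 0}, {"tx": 0, "ty": 0, "tz": 0, "spin": 0}]' --fingers 7

```text
time: 9.1
position: [0.4604, -0.0459, 0.0313]
eef_rot: [[-0.305, 0.952, 0.0], [0.952, 0.305, -0.0], [-0.0, 0.0, -1.0]]
force: [-0.0, -0.7, 0.0]
finger_gap: 0.0701
grasp_force: 0.0
```

>>> step_arm --motion '[{"tx": 0, "ty": 0, "tz": -2, "spin": 0}, {"tx": 0, "ty": 0, "tz": -5, "spin": 0}, {"tx": 0, "ty": 0, "tz": -9, "spin": 0}, {"tx": 0, "ty": 0, "tz": -13, "spin": 0}, {"tx": 0, "ty": 0, "tz": -15, "spin": 0}]'

```text
time: 9.6
position: [0.462, -0.0464, 0.1852]
eef_rot: [[-0.305, 0.952, 0.005], [0.952, 0.305, -0.002], [-0.004, 0.005, -1.0]]
force: [-0.0, -0.4, 0.3]
finger_gap: 0.0701
grasp_force: 0.0
```

>>> step_arm --motion '[{"tx": 0, "ty": 0, "tz": 0, "spin": 0}, {"tx": 0, "ty": 0, "tz": 0, "spin": 0}]'

```text
time: 9.8
position: [0.4602, -0.0457, 0.1808]
eef_rot: [[-0.305, 0.952, -0.0], [0.952, 0.305, 0.0], [0.0, -0.0, -1.0]]
force: [0.6, 1.0, -0.4]
finger_gap: 0.07
grasp_force: 0.0
```

Run:
```python
from h import *
snap('wrist','w6.png');snap('scene','s6.png')
cv2.imwrite('pics/c6.png',np.hstack([cv2.resize(cv2.imread('pics/w6.png'),(400,300)),cv2.resize(cv2.imread('pics/s6.png')[120:300,190:430],(400,300))]))
```

```text
(no output)
```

View pics/c6.png

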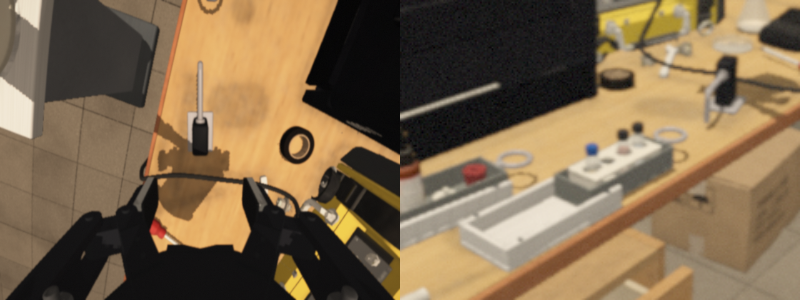

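The hook stands upright and well clear of the eye, the vial tray is out to its stop, and the bottle tray is still docked.

```bash
python3 -c "
from station import env
print(env.finish_job())"
```

```text
the job is handed in; nothing more can be done
None
```

The vial tray was dragged out to its stop with the hook, the bottle tray stayed in its dock, the hook now stands upright on the desk clear of the eye, and the job was handed in at about 10 s of the 53 s allowed; the hand-in gave no verdict.

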